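# Gauge the sign-holder socket and fit the matching post

### The job

The sign holder on the check-in desk has lost one of its two posts. Take the depth rod from its stand, feel gently with it for the bottom of the holder's empty socket, and put the rod back in its stand. Then take from the rack only the one post that suits that depth and lower it gently until it is fully home in the socket, its head level with the fixed post's head and the two card slots in line, and let it go, leaving the other two posts in the rack and the things on the desk undisturbed.

Things in the scene. Friction and masses are not known exactly. Their poses are not given: they have to be found in the camera images.
- holder: The sign holder, fixed to the desk: a grey block 60 (x) x 200 (y) x 50 (z) mm. Origin at the centre of its underside. On its +y side (55 mm from the middle) stands the fixed steel post with a black slotted head; on its -y side (55 mm from the middle) is the empty socket. The top face between them is bare. The fixed head's top is 70 mm above the block's top face. It is rigid; ramming it with the rod or a post with more than 50 N counts as rough.
- socket (a point): Centre of the socket's mouth in the holder's top face; axes as the holder's. A round upright blind hole 19.5 mm wide, 2 mm chamfer. Its bottom is 22, 32 or 42 mm below the mouth: this changes with each start and can only be felt. The bottom (socket_bottom_1, 2 or 3 in the rules) is a rubber cushion: it gives 1 mm per 3 N, at most 4 mm; over 25 N spoils it, 3 to 8 N is plenty.
- fixed_head (a point): Centre of the fixed post's head, 55 mm above the block's top face. The head is 24 x 24 x 30 mm, with a 4 mm wide, 12 mm deep card slot across its top that runs along the holder's y axis.
- rack: Wooden rack fixed to the desk, 60 (x) x 220 (y) x 40 (z) mm, origin at the centre of its underside. Three 19.5 mm holes 25 mm deep, 80 mm apart in a row along its y axis; one post stands upright in each, in any order.
- stand: Rod stand fixed to the desk: grey block 56 x 56 x 66 mm, origin at the centre of its underside; a round 14 mm hole (2 mm chamfer) goes down through its middle. The rod hangs in it with the underside of its grip on the block's top, so that the rod's middle is then 58.5 mm above the desk.
- rod_mid (a point): Middle of the depth rod (half-way up, on its axis; z along the rod to its grip, x and y square to the grip's faces). The rod is 105 mm long: a steel stem 8 mm thick and 60 mm long below a square wooden grip 20 x 20 x 45 mm. The grip's centre is 30 mm above this point, the tip 52.5 mm below it. About 60 g.
- rod_tip (a point): Lower end of the depth rod, on its axis.
- post_a_mid (a point): Middle (half-way up) of the shortest loose post: 92 mm long in all, a round steel shaft 18 mm thick with a slightly chamfered foot, and on top a black square head 24 x 24 x 30 mm with a card slot along the post's y axis. z along the post to its head. About 0.14 kg. Fully home in a socket 22 mm deep, its head is level with the fixed one.
- post_a_head (a point): Centre of the head of the shortest post, 15 mm below its top.
- post_b_mid (a point): Middle (half-way up) of the middle-sized loose post: 102 mm long in all, a round steel shaft 18 mm thick with a slightly chamfered foot, and on top a black square head 24 x 24 x 30 mm with a card slot along the post's y axis. z along the post to its head. About 0.14 kg. Fully home in a socket 32 mm deep, its head is level with the fixed one.
- post_b_head (a point): Centre of the head of the middle-sized post, 15 mm below its top.
- post_c_mid (a point): Middle (half-way up) of the longest loose post: 112 mm long in all, a round steel shaft 18 mm thick with a slightly chamfered foot, and on top a black square head 24 x 24 x 30 mm with a card slot along the post's y axis. z along the post to its head. About 0.14 kg. Fully home in a socket 42 mm deep, its head is level with the fixed one.
- post_c_head (a point): Centre of the head of the longest post, 15 mm below its top.
- bottle: Amber drink bottle, 62 mm wide, 170 mm tall, loose; origin under its middle. Leave alone.
- cup: Clear plastic cup, 76 mm wide, 75 mm tall, loose; origin under its middle. Leave alone.
- marker: Black marker pen, 12 mm thick, about 130 mm long, lying loose. Leave alone.
- stamp: Hand stamp with a wooden handle, foot 35 x 60 mm, 70 mm tall, standing loose; origin under its middle. Leave alone.
Mind the look-alikes: they are no part of the job. What is shaped like the part that bears rod_mid but yellow is not meant.

How it is judged (in metres and radians):
On the way, in this order (a step that is already met when the one before it is completed fails the run):
1. the rod's tip is pressed lightly on the bottom of the empty socket (horizontal distance between rod_tip and socket below 0.011 m and z of rod_tip in the frame of socket below -0.017 m and (contact force between rod and socket_bottom_1 above 0.8 N or contact force between rod and socket_bottom_2 above 0.8 N or contact force between rod and socket_bottom_3 above 0.8 N)), for 0.15 s.
2. the rod hangs in its stand again, let go (horizontal distance between rod_mid and stand below 0.01 m and z of rod_mid in the frame of stand below 0.064 m and angle between rod_mid's own z axis and vertical below 0.1 rad and contact force between the fingers and rod below 0.05 N), for 0.2 s.
At the end, for the whole second after the job is handed in: Matching post at rest in the socket: head centre within 8 mm of the axis and 55 +/- 4 mm above the block, upright within 0.1 rad, slot in line within 0.26 rad; other posts within 20 mm of their start; rod upright in its stand (within 10 mm), let go (all of step 2 and ((horizontal distance between post_a_head and socket below 0.008 m and z of post_a_head in the frame of socket between 0.051 and 0.059 m and angle between post_a_head's own z axis and vertical below 0.1 rad and angle between the y axis of post_a_head and the y axis of holder, either way round below 0.26 rad and linear speed of post_a below 0.02 m/s and distance of each of post_b_mid, post_c_mid from where it was at the start of the episode below 0.02 m) or (horizontal distance between post_b_head and socket below 0.008 m and z of post_b_head in the frame of socket between 0.051 and 0.059 m and angle between post_b_head's own z axis and vertical below 0.1 rad and angle between the y axis of post_b_head and the y axis of holder, either way round below 0.26 rad and linear speed of post_b below 0.02 m/s and distance of each of post_a_mid, post_c_mid from where it was at the start of the episode below 0.02 m) or (horizontal distance between post_c_head and socket below 0.008 m and z of post_c_head in the frame of socket between 0.051 and 0.059 m and angle between post_c_head's own z axis and vertical below 0.1 rad and angle between the y axis of post_c_head and the y axis of holder, either way round below 0.26 rad and linear speed of post_c below 0.02 m/s and distance of each of post_a_mid, post_b_mid from where it was at the start of the episode below 0.02 m))); the robot touches nothing.
It fails at once if the rod or a post is pressed on the socket's cushioned bottom with more than 25 N (contact force between any of post_a, post_b, post_c, rod and socket_bottom_1 above 25 N or contact force between any of post_a, post_b, post_c, rod and socket_bottom_2 above 25 N or contact force between any of post_a, post_b, post_c, rod and socket_bottom_3 above 25 N).
It fails at once if the rod or a post is rammed against the holder with more than 50 N (contact force between any of post_a, post_b, post_c, rod and holder above 50 N).
It fails at once if a post is dropped into the socket (faster than 0.4 m/s there) ((horizontal distance between post_a_head and socket below 0.015 m and z of post_a_head in the frame of socket below 0.095 m and linear speed of post_a above 0.4 m/s) or (horizontal distance between post_b_head and socket below 0.015 m and z of post_b_head in the frame of socket below 0.095 m and linear speed of post_b above 0.4 m/s) or (horizontal distance between post_c_head and socket below 0.015 m and z of post_c_head in the frame of socket below 0.095 m and linear speed of post_c above 0.4 m/s)).
It fails at once if more than one post is taken from the rack (distance of each of post_a_mid, post_b_mid from where it was at the start of the episode above 0.02 m or distance of each of post_b_mid, post_c_mid from where it was at the start of the episode above 0.02 m or distance of each of post_a_mid, post_c_mid from where it was at the start of the episode above 0.02 m).
It fails at once if a bystander is moved more than 30 mm (distance of any of bottle, cup, marker, stamp from where it was at the start of the episode above 0.03 m).
It also fails if it takes over 72 s, if anything falls off the work surface, if the arm or the gripper's body presses on something with over 40 N, if the wrist force passes 120 N, or if a joint passes its speed limit or range.

### The arm

A 7-joint arm with a two-finger parallel gripper is mounted at the origin on the work surface. World frame = base frame: x ahead of the robot, y to its left, z up, the work surface at z = 0. Lengths are in mm, angles in rad, forces in N, time in s.
With the tool pointing down it reaches from about 350 to 900 mm from the base axis. Payload 19.9 kg.
Tool frame: the origin (TCP) lies on the centre line of the jaws, within the pads' length; the fingertips stand 22 mm ahead of it and the grasp point (between the pads) lies 3 mm ahead of it (arm.tips_ahead is the distance from the TCP to the fingertips, in mm); z points along the fingers, y is the direction in which the jaws open and shut (so a half turn about z gives the same grasp; the last joint's range is limited). The gripper opens to 94 mm and grips with 3 to 60 N. Pads are 16 mm wide; open, the fingers measure 119 mm over their backs; the gripper's body (75 mm by 177 mm) begins 78 mm behind the grasp point.
Start: joints at [-1.26, 0.417, -0.01, 1.614, 0.005, 1.111, -0.053], TCP at [215.943, 586.489, 227.425] pointing down, gripper open.
Joint ranges: [-2.81, 2.81], [-0.39, 2.02], [-1.27, 1.25], [0.06, 2.57], [-1.19, 4.33], [0.19, 2], [-2.82, 2.82]. Speed limits (rad/s): [1.89, 1.89, 2.39, 2.39, 3.01, 3.01, 3.01].

### API

Orientations are given as a unit quaternion [w, x, y, z].
In Python, from workcell import arm gives the robot as it stands.
- The arm moves only by the tool send_rows, never from a script. Its argument "commands" is a list of rows, each an object with "offset": the shift along the tool's x, y, z in m, a list of three; "spin": the turn about the tool's z in rad; "jaw": the gripper's target within -1 to 1 (shut at 1, half-way at 0, fully open at -1). A call has 1 to 8 rows; each row shifts and turns the pose as measured when the row begins, along the tool's axes as they then stand; what a row does not reach is not made up. A row lasts 1/8 s, in which the tool goes at most 62.5 mm and 10.7 degrees, less where a joint would pass 70% of its speed; a pose out of reach is approached as far as the arm can. A call with a gripper value outside its range is refused whole. The fingers move at their own pace and stop on an object; "force" is the grip in N (left out, the last holds). Time passes only in rows, so rows that do not move let the fingers close. It gives the time, the measured TCP pose, the force and the opening at its end, in the units of the state.
- arm.state(): the state, without advancing time (a new reading comes with each control period).
- arm.read_camera(name): name is "scene" or "top" or "wrist"; returns the picture (384x512x3 uint8, red, green, blue); there is no depth.
- arm.get_calibration(name): a dict with "fx", "fy", "cx", "cy" (pixels), "cam_to_world" (4x4, takes a point from camera to world coordinates). Camera axes: x right, y down, z forward; pixel columns grow to the right and rows downward; lengths in mm; the calibration is good to about 2 mm. A picture is of the moment at which its call begins: read the wrist's pose just before it. get_calibration takes no time and is no camera call; for the wrist camera it gives the pose at the moment of the call.
- arm.job_done(): hands the job in, once; it reports no verdict.
The state is a dict: "time": time; "joint_pos": joint angles; "qd": joint speeds; "joint_efforts": joint torques, N m; "ee_pos": TCP position; "ee_rot": TCP orientation; "contact_force": force on the tool from outside, world axes, zero at the start; "ft_torque": the same for the moment, N m; "grip_width": opening from 0.0 (shut) to 1.0 (fully open).
Only numpy, scipy, OpenCV 4.12 (cv2) and the standard library are available. Lean on these libraries where they do the work, as an engineer would, in place of code of your own. Each camera call takes 0.05 s, during which the arm holds its last target. There are 200 camera calls.

## Working session

There is one attempt and no reset: what is moved stays moved. The work goes in short steps, Python scripts to look and compute and a tool call to move; the robot and the scene stay as the last step left them, time stands still between calls to the robot, and variables do not carry over. Pictures are saved under pics/ and viewed, about 8 in all and at most 12, crops included, and the job is handed in when it is done.

Besides the shell and the picture viewer there is one more tool, called after "Request:" as name([rows], argument=value, ...), one row to a line, values as JSON. send_rows: Moves the arm, as the interface text tells. Its arguments: {"type":"object","properties":{"commands":{"type":"array"},"force":{"type":"number"}},"required":["commands"]}

```bash
mkdir -p pics; ls
python3 - <<'E'
from workcell import arm
import cv2,numpy as np
np.set_printoptions(precision=3,suppress=True)
print(arm.state()); print(arm.tips_ahead)
for n in("scene","top"):
    c=arm.get_calibration(n); print(n,c)
    im=arm.read_camera(n); cv2.imwrite(f"pics/{n}0.png",im[:,:,::-1])
a=[cv2.imread(f"pics/{n}0.png") for n in("top",)]
cv2.imwrite("pics/top0x.png",cv2.resize(a[0],(800,600),interpolation=cv2.INTER_CUBIC))
cv2.imwrite("pics/scene0x.png",cv2.resize(cv2.imread("pics/scene0.png"),(800,600),interpolation=cv2.INTER_CUBIC))
E
```

```text
pics
{'time': 0.0, 'joint_pos': array([-1.26 ,  0.418, -0.01 ,  1.614,  0.005,  1.111, -0.053]), 'qd': array([ 0.   ,  0.   , -0.001, -0.   , -0.002,  0.001, -0.002]), 'joint_efforts': array([ -0.   , -85.126,   0.638, -42.599,  -0.049,   0.019,   0.   ]), 'ee_pos': array([215.805, 586.196, 226.807]), 'ee_rot': array([-0.   ,  0.175,  0.984, -0.001]), 'contact_force': array([-0.257,  0.459, -0.696]), 'ft_torque': array([-0.057,  0.016, -0.032]), 'grip_width': 0.998769520832484}
22.0
scene {'fx': 352.24590142267397, 'fy': 352.24590142267397, 'cx': 257.07703506505715, 'cy': 196.0908320876532, 'cam_to_world': array([[  -0.368,    0.619,   -0.694, 1127.358],
       [   0.93 ,    0.253,   -0.267,  224.624],
       [   0.01 ,   -0.743,   -0.669,  622.233],
       [   0.   ,    0.   ,    0.   ,    1.   ]])}
top {'fx': 414.49550699584813, 'fy': 414.49550699584813, 'cx': 253.3267866052189, 'cy': 192.55471783379625, 'cam_to_world': array([[  -0.009,   -0.989,    0.146,  431.174],
       [  -1.   ,    0.011,    0.014,  -14.393],
       [  -0.015,   -0.146,   -0.989, 1089.3  ],
       [   0.   ,    0.   ,    0.   ,    1.   ]])}
```

View pics/top0x.png

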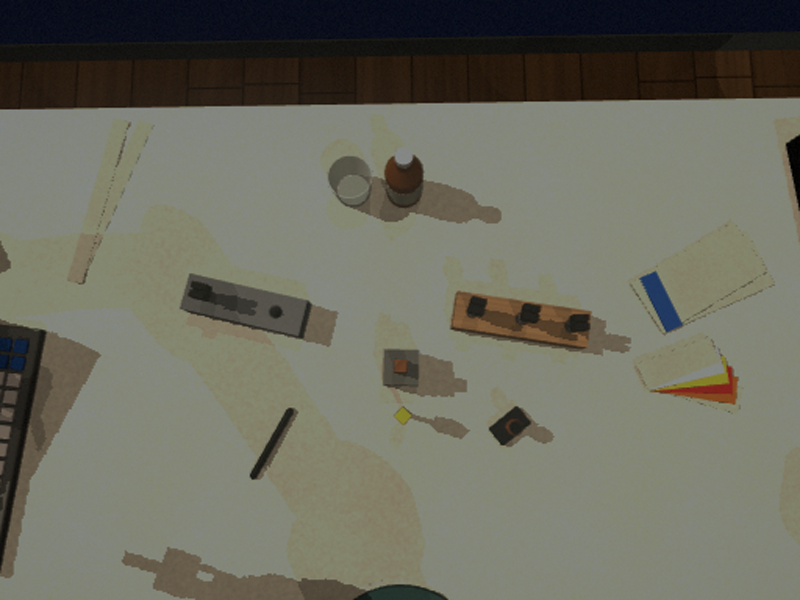

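View pics/scene0x.png

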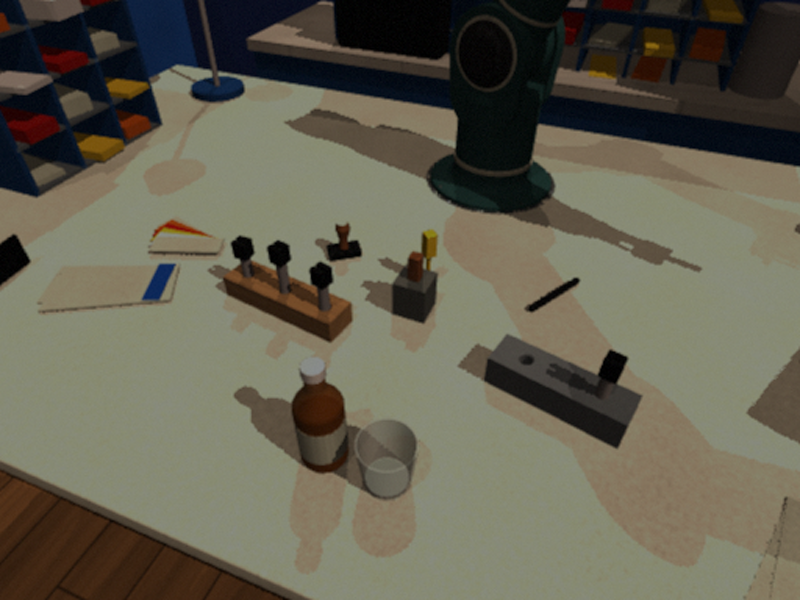

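The top view (800x600) shows the rod's orange grip at (401,367) in its stand with the yellow look-alike at (403,415). The holder is at (246,307), with its socket at (277,312) and fixed head at (201,290). The post heads are at (478,306), (529,313) and (578,322). An enlarged, brightened crop should give sharper positions.

```bash
cat > h.py <<'E'
from workcell import arm
import cv2,numpy as np
from scipy.spatial.transform import Rotation as R
np.set_printoptions(precision=2,suppress=True)
def px2w(n,u,v,z,c=None):
    c=c or arm.get_calibration(n); T=c["cam_to_world"]
    d=T[:3,:3]@np.array([(u-c["cx"])/c["fx"],(v-c["cy"])/c["fy"],1]); o=T[:3,3]
    return o+d*(z-o[2])/d[2]
def w2px(n,p,c=None):
    c=c or arm.get_calibration(n); T=c["cam_to_world"]
    q=T[:3,:3].T@(np.array(p)-T[:3,3]); return c["fx"]*q[0]/q[2]+c["cx"],c["fy"]*q[1]/q[2]+c["cy"]
def crop(im,x,y,w,h,s,name,gain=2.0):
    a=np.clip(im[y:y+h,x:x+w,::-1].astype(float)*gain,0,255).astype('uint8')
    cv2.imwrite(name,cv2.resize(a,None,fx=s,fy=s,interpolation=cv2.INTER_CUBIC))
def tool():
    s=arm.state(); w,x,y,z=s["ee_rot"]; return np.array(s["ee_pos"]),R.from_quat([x,y,z,w]).as_matrix(),s
def go(target,yaw=None):
    "offset (tool axes, mm) to bring the TCP to target; spin to turn the jaw axis to yaw (mod pi)"
    p,M,s=tool(); o=M.T@(np.array(target)-p)
    a=np.arctan2(M[1,1],M[0,1]); print("TCP",p,"jaw yaw %.3f tilt %.3f"%(a,np.arccos(-M[2,2])),"offset",o)
    if yaw is not None:
        d=(yaw-a+np.pi/2)%np.pi-np.pi/2; print("spin %.3f (other %.3f) j7 %.2f"%(-d,-d-np.sign(-d)*np.pi,s["joint_pos"][6]))
E
python3 - <<'E'
from h import *
im=cv2.imread("pics/top0.png")[:,:,::-1]
crop(im,110,165,280,130,2.85,"pics/topc.png",2.2)
k=.64
for n,u,v,z in[("rodtop",401,367,111),("stand",401,369,66),("socket",277,312,50),("fixhead",201,290,120),("h1",478,306,120),("h2",529,313,120),("h3",578,322,120),("yellow",403,415,110)]:
    print(n,px2w("top",u*k,v*k,z))
E
```

```text
rodtop [475.41  -7.61 111.  ]
stand [474.31  -7.27  66.  ]
socket [568.92 193.17  50.  ]
fixhead [594.69 295.97 120.  ]
h1 [ 565.54 -124.71  120.  ]
h2 [ 554.09 -200.99  120.  ]
h3 [ 539.72 -273.7   120.  ]
yellow [404.22  -9.88 110.  ]
```

View pics/topc.png

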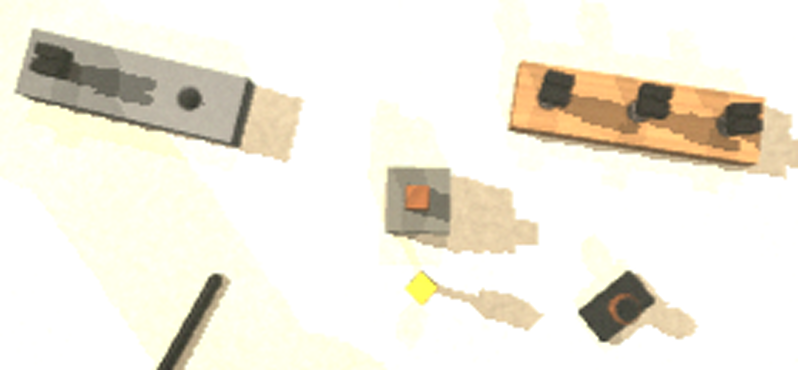

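The enlarged crop shows the stand's top corners near (388,169), (450,168), (449,233) and (387,234). The rod grip is square to the view at (417,196), and the socket is at (190,98). The holder's top corners are (35,29), (250,78), (238,145) and (17,93).

Run:
```python
from h import *
def f(x,y,z): return px2w("top",110+x/2.85-.3,165+y/2.85-.3,z)
H=[f(*p,50) for p in[(35,29),(250,78),(238,145),(17,93)]]; Hc=np.mean(H,0)
ax=(H[0]+H[3]-H[1]-H[2]); ax/=np.linalg.norm(ax); yaw=np.arctan2(ax[1],ax[0])
print("holder",Hc,[np.linalg.norm(H[i]-H[i-1]) for i in range(4)],"y-axis yaw",yaw,"socket pred",Hc-55*ax,"meas",f(190,98,50))
K=[f(*p,40) for p in[(520,62),(764,98),(758,164),(511,129)]];ak=K[0]+K[3]-K[1]-K[2]; ak/=np.linalg.norm(ak)
print("rack",np.mean(K,0),np.arctan2(ak[1],ak[0]),[np.mean(K,0)+d*ak for d in(80,0,-80)],[np.linalg.norm(K[i]-K[i-1]) for i in range(4)])
S=[f(*p,66) for p in[(388,169),(450,168),(449,233),(387,234)]]
print("stand",np.mean(S,0),[np.linalg.norm(S[i]-S[i-1]) for i in range(4)]); print("rod",f(417,196,111))
go([475,-7.5,230],np.pi/2)
```

```text
holder [581.79 245.34  50.  ] [np.float64(59.60514423529597), np.float64(199.84503335861544), np.float64(60.61471045408324), np.float64(204.14008036067048)] y-axis yaw 1.3328828210620283 socket pred [568.83 191.89  50.  ] meas [570.46 195.52  50.  ]
rack [ 554.01 -203.14   40.  ] 1.4148283122078835 [array([ 566.44, -124.11,   40.  ]), array([ 554.01, -203.14,   40.  ]), array([ 541.59, -282.17,   40.  ])] [np.float64(61.11934116448888), np.float64(219.3718623420199), np.float64(59.38927500580803), np.float64(220.10471978446563)]
stand [476.71  -7.04  66.  ] [np.float64(55.84485456439962), np.float64(53.698447837382524), np.float64(55.82082666954146), np.float64(53.27152420872218)]
rod [478.72  -6.17 111.  ]
TCP [215.87 586.18 226.87] jaw yaw 1.218 tilt 0.001 offset [-448.29 -467.6    -2.52]
spin -0.353 (other 2.789) j7 -0.05
```

Request:
send_rows([
  {"offset": [-0.037, -0.039, 0], "spin": 0, "jaw": -1},
  {"offset": [-0.037, -0.039, 0], "spin": 0, "jaw": -1},
  {"offset": [-0.037, -0.039, 0], "spin": 0, "jaw": -1},
  {"offset": [-0.037, -0.039, 0], "spin": 0, "jaw": -1},
  {"offset": [-0.037, -0.039, 0], "spin": 0, "jaw": -1},
  {"offset": [-0.037, -0.039, 0], "spin": 0, "jaw": -1},
  {"offset": [-0.037, -0.039, 0], "spin": 0, "jaw": -1},
  {"offset": [-0.037, -0.039, 0], "spin": 0, "jaw": -1},
], force=30)

```text
time: 1.1
ee_pos: [388.2, 180.9, 225.3]
ee_rot: [-0.001, 0.173, 0.985, -0.001]
contact_force: [0.7, 0.3, 0.3]
grip_width: 1.001
```

Run:
```python
from h import *
go([476.5,-7,230],np.pi/2)
```

```text
TCP [388.19 180.85 225.26] jaw yaw 1.223 tilt 0.003 offset [-147.   -146.56   -4.5 ]
spin -0.348 (other 2.794) j7 0.73
```

Request:
send_rows([
  {"offset": [-0.037, -0.037, -0.001], "spin": 0, "jaw": -1},
  {"offset": [-0.037, -0.037, -0.001], "spin": 0, "jaw": -1},
  {"offset": [-0.037, -0.037, -0.001], "spin": 0, "jaw": -1},
  {"offset": [-0.037, -0.037, -0.001], "spin": 0, "jaw": -1},
  {"offset": [0, 0, 0], "spin": -0.174, "jaw": -1},
  {"offset": [0, 0, 0], "spin": -0.174, "jaw": -1},
  {"offset": [0, 0, 0], "spin": 0, "jaw": -1},
])

```text
time: 1.98
ee_pos: [478.8, -19.8, 229.2]
ee_rot: [-0.001, -0.001, 1.0, -0.002]
contact_force: [-0.0, 0.0, -0.2]
grip_width: 1.004
```

Run:
```python
from h import *
go([476.5,-7,230],np.pi/2)
c=arm.get_calibration("wrist"); print(c["cam_to_world"],c["fx"])
im=arm.read_camera("wrist"); cv2.imwrite("pics/w1raw.png",im[:,:,::-1]); crop(im,0,0,512,384,1.56,"pics/w1.png",1.8)
print([w2px("wrist",p,c) for p in[(476.7,-7,66),(477.5,-6.5,111)]])
```

```text
TCP [478.77 -19.82 229.17] jaw yaw 1.573 tilt 0.004 offset [ 2.24 12.83 -0.86]
spin 0.002 (other -3.139) j7 1.63
[[ -0.     0.97   0.25 405.74]
 [  1.     0.    -0.   -18.84]
 [ -0.     0.25  -0.97 388.31]
 [  0.     0.     0.     1.  ]] 303.7873419641549
[(np.float64(269.0595090661489), np.float64(175.8843330641304)), (np.float64(271.210774924112), np.float64(186.98918481125546))]
```

View pics/w1.png

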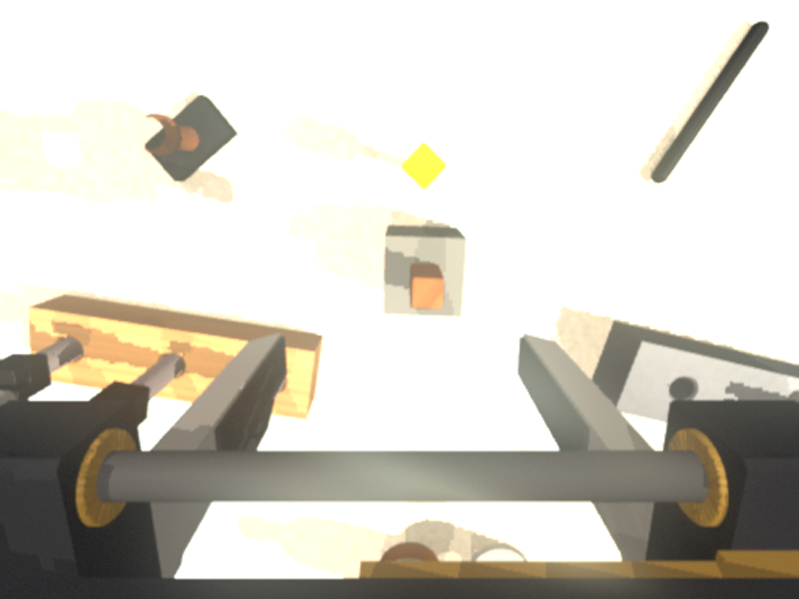

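The wrist view shows the rod's grip top at (427,293) and the stand's top centre at (424,275). Both put the rod near x 478, y -4. The nearest post sits at the picture's left edge, clear of the fingers. I'll go down to the rod now.

Request:
send_rows([
  {"offset": [0.001, 0.016, 0.02], "spin": 0, "jaw": -1},
  {"offset": [0, 0, 0.04], "spin": 0, "jaw": -1},
  {"offset": [0, 0, 0.04], "spin": 0, "jaw": -1},
  {"offset": [0, 0, 0], "spin": 0, "jaw": -1},
], force=30)

```text
time: 2.52
ee_pos: [477.7, -2.3, 127.4]
ee_rot: [-0.001, 0.008, 1.0, -0.001]
contact_force: [0.6, 0.6, 0.7]
grip_width: 1.001
```

Run:
```python
from h import *
go([478,-4,93],np.pi/2)
```

```text
TCP [477.72  -2.27 127.42] jaw yaw 1.555 tilt 0.003 offset [-0.35 -1.64 34.42]
spin -0.016 (other 3.126) j7 1.65
```

Request:
send_rows([
  {"offset": [0, -0.002, 0.025], "spin": -0.016, "jaw": -1},
  {"offset": [0, 0, 0.01], "spin": 0, "jaw": -1},
  {"offset": [0, 0, 0], "spin": 0, "jaw": -1},
])

```text
time: 2.9
ee_pos: [479.8, -3.9, 95.6]
ee_rot: [0.001, 0.003, 1.0, -0.001]
contact_force: [-0.4, -0.6, -0.7]
grip_width: 0.996
```

Run:
```python
from h import *
go([478,-4,93],np.pi/2); print(arm.state()["contact_force"])
```

```text
TCP [479.83  -3.85  95.58] jaw yaw 1.566 tilt 0.003 offset [ 1.83 -0.15  2.58]
spin -0.005 (other 3.136) j7 1.69
[-0.42 -0.57 -0.7 ]
```

Request:
send_rows([
  {"offset": [0.002, 0, 0.003], "spin": 0, "jaw": -1},
  {"offset": [0, 0, 0], "spin": 0, "jaw": 1},
  {"offset": [0, 0, 0], "spin": 0, "jaw": 1},
  {"offset": [0, 0, 0], "spin": 0, "jaw": 1},
  {"offset": [0, 0, 0], "spin": 0, "jaw": 1},
  {"offset": [0, 0, 0], "spin": 0, "jaw": 1},
])

```text
time: 3.65
ee_pos: [479.0, -3.5, 95.0]
ee_rot: [0.003, 0.003, 1.0, -0.0]
contact_force: [-0.4, 0.9, -0.1]
grip_width: 0.504
```

Request:
send_rows([
  {"offset": [0, 0, 0], "spin": 0, "jaw": 1},
  {"offset": [0, 0, 0], "spin": 0, "jaw": 1},
  {"offset": [0, 0, 0], "spin": 0, "jaw": 1},
  {"offset": [0, 0, 0], "spin": 0, "jaw": 1},
  {"offset": [0, 0, 0], "spin": 0, "jaw": 1},
])

```text
time: 4.28
ee_pos: [479.1, -3.6, 95.0]
ee_rot: [0.003, 0.003, 1.0, -0.0]
contact_force: [-0.6, 0.1, 0.3]
grip_width: 0.209
```

Request:
send_rows([
  {"offset": [0, 0, -0.03], "spin": 0, "jaw": 1},
  {"offset": [0, 0, -0.05], "spin": 0, "jaw": 1},
  {"offset": [0, 0, -0.055], "spin": 0, "jaw": 1},
  {"offset": [-0.023, 0.049, -0.005], "spin": 0, "jaw": 1},
  {"offset": [-0.023, 0.049, 0], "spin": 0, "jaw": 1},
  {"offset": [-0.023, 0.049, 0], "spin": 0, "jaw": 1},
  {"offset": [-0.02, 0.03, 0], "spin": 0, "jaw": 1},
  {"offset": [0, 0, 0], "spin": 0, "jaw": 1},
])

```text
time: 5.28
ee_pos: [570.5, 178.3, 240.1]
ee_rot: [0.003, 0.004, 1.0, 0.0]
contact_force: [-0.5, -0.5, 0.1]
grip_width: 0.21
```

Run:
```python
from h import *
go([570,194,200],np.pi/2)
c=arm.get_calibration("wrist")
im=arm.read_camera("wrist"); cv2.imwrite("pics/w2raw.png",im[:,:,::-1]); crop(im,0,0,512,384,1.56,"pics/w2.png",1.8)
np.save("c2.npy",c["cam_to_world"]); print(np.array(w2px("wrist",(570,194,50),c))*1.56,c["cx"],c["cy"])
```

```text
TCP [570.54 178.27 240.07] jaw yaw 1.562 tilt 0.006 offset [ 0.9  15.7  40.07]
spin -0.009 (other 3.133) j7 1.32
[421.43 266.28] 257.3092792938879 186.95368652444532
```

View pics/w2.png

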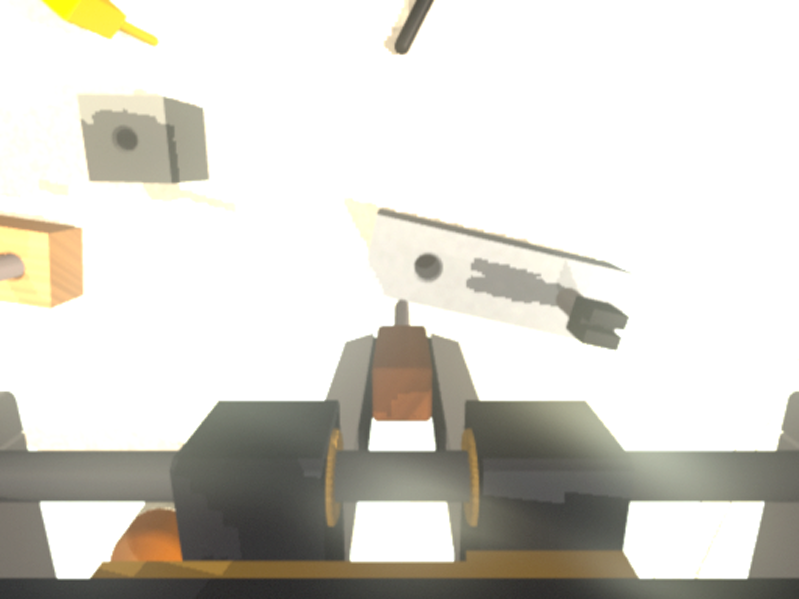

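The wrist view shows the socket mouth at (428,266), the empty stand hole at (125,138) and the rod's tip at (402,301). I'll cross-check these against the known tool pose.

Run:
```python
from h import *
c=arm.get_calibration("wrist"); k=1/1.56
print("socket",px2w("wrist",428.5*k,266.5*k,50,c),"standhole",px2w("wrist",125*k,138*k,66,c))
p,M,s=tool(); tip=p+M@[0,0,89]; print("tip",tip,"px",np.array(w2px("wrist",tip,c))*1.56)
print("tip seen",px2w("wrist",402*k,301*k,tip[2],c))
print("grip bottom/top px",[np.array(w2px("wrist",p+M@[0,0,d],c))*1.56 for d in(29,-16)])
```

```text
socket [569.8 197.9  50. ] standhole [476.58  -6.3   66.  ]
tip [570.62 176.97 151.15] px [400.36 306.86]
tip seen [567.31 177.9  151.15]
grip bottom/top px [array([400.03, 347.21]), array([399.63, 397.07])]
```

Request:
send_rows([
  {"offset": [-0.001, 0.02, 0], "spin": 0, "jaw": 1},
  {"offset": [0, 0, 0.045], "spin": 0, "jaw": 1},
  {"offset": [0, 0, 0.04], "spin": 0, "jaw": 1},
  {"offset": [0, 0, 0], "spin": 0, "jaw": 1},
  {"offset": [0, 0, 0], "spin": 0, "jaw": 1},
])

```text
time: 5.95
ee_pos: [571.9, 198.1, 156.0]
ee_rot: [0.004, 0.006, 1.0, 0.001]
contact_force: [0.3, -1.1, -0.0]
grip_width: 0.209
```

Run:
```python
from h import *
go([571,198,149],np.pi/2); p,M,s=tool(); print("tip",p+M@[0,0,89],s["contact_force"])
c=arm.get_calibration("wrist"); im=arm.read_camera("wrist"); crop(im,190,120,180,135,4.4,"pics/w3.png",1.8)
```

```text
TCP [571.86 198.07 155.96] jaw yaw 1.559 tilt 0.008 offset [ 0.91 -0.09  6.95]
spin -0.012 (other 3.129) j7 1.31
tip [572.57 198.24  66.96] [ 0.26 -1.1  -0.05]
```

View pics/w3.png

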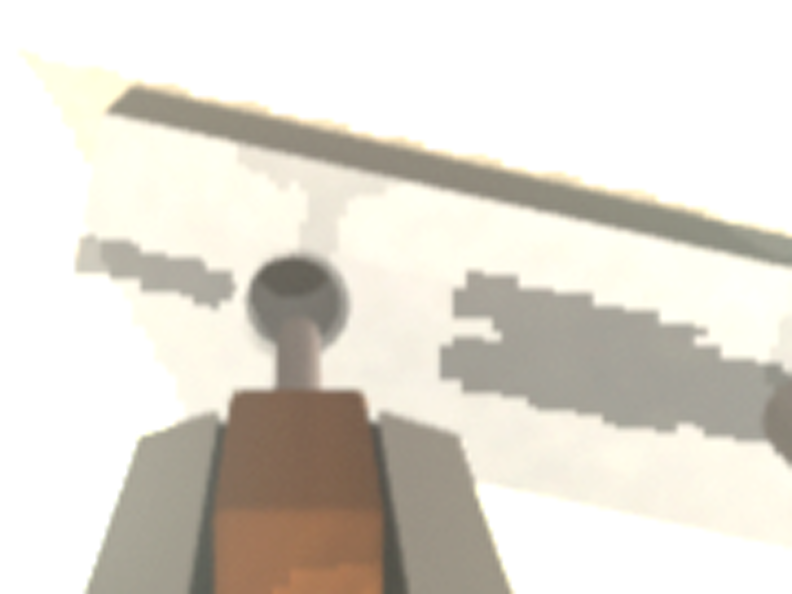

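The rod tip at crop (298,322) lines up sideways with the socket mouth, centre (299,303). I'll work out both in world coordinates.

Run:
```python
from h import *
c=arm.get_calibration("wrist"); f=lambda x,y,z:px2w("wrist",190+x/4.4,120+y/4.4,z,c)
print("socket",f(299,303,50),"tip",f(298,323,67),"width",f(349,303,50)-f(248,303,50))
```

```text
socket [570.26 199.55  50.  ] tip [569.55 199.3   67.  ] width [ 0.27 20.72  0.  ]
```

Request:
send_rows([
  {"offset": [0, 0, 0.02], "spin": 0, "jaw": 1},
  {"offset": [0, 0, 0.012], "spin": 0, "jaw": 1},
  {"offset": [0, 0, 0.003], "spin": 0, "jaw": 1},
  {"offset": [0, 0, 0.0], "spin": 0, "jaw": 1},
])

```text
time: 6.5
ee_pos: [572.8, 198.6, 120.5]
ee_rot: [0.005, 0.006, 1.0, 0.002]
contact_force: [-0.1, 0.3, -1.0]
grip_width: 0.216
```

Request:
send_rows([
  {"offset": [0, 0, 0.002], "spin": 0, "jaw": 1},
  {"offset": [0, 0, 0.001], "spin": 0, "jaw": 1},
])

```text
time: 6.75
ee_pos: [573.2, 198.6, 117.8]
ee_rot: [0.005, 0.006, 1.0, 0.002]
contact_force: [0.2, -1.4, -0.4]
grip_width: 0.205
```

Request:
send_rows([
  {"offset": [0, 0, 0.002], "spin": 0, "jaw": 1},
  {"offset": [0, 0, 0.001], "spin": 0, "jaw": 1},
])

```text
time: 7.0
ee_pos: [573.3, 198.7, 114.9]
ee_rot: [0.006, 0.006, 1.0, 0.002]
contact_force: [0.6, -0.5, -0.5]
grip_width: 0.214
```

Request:
send_rows([
  {"offset": [0.0015, 0, 0.003], "spin": 0, "jaw": 1},
  {"offset": [0, 0, 0.002], "spin": 0, "jaw": 1},
  {"offset": [0, 0, 0.0], "spin": 0, "jaw": 1},
])

```text
time: 7.38
ee_pos: [571.7, 198.7, 109.4]
ee_rot: [0.006, 0.006, 1.0, 0.002]
contact_force: [0.7, -0.0, -0.5]
grip_width: 0.212
```

Request:
send_rows([
  {"offset": [0, 0, 0.002], "spin": 0, "jaw": 1},
  {"offset": [0, 0, 0.001], "spin": 0, "jaw": 1},
])

```text
time: 7.62
ee_pos: [571.8, 198.8, 106.3]
ee_rot: [0.006, 0.006, 1.0, 0.002]
contact_force: [-0.3, -0.1, -0.1]
grip_width: 0.213
```

Request:
send_rows([
  {"offset": [0, 0, 0.001], "spin": 0, "jaw": 1},
  {"offset": [0, 0, 0.001], "spin": 0, "jaw": 1},
])

```text
time: 7.88
ee_pos: [571.8, 198.8, 104.2]
ee_rot: [0.006, 0.006, 1.0, 0.002]
contact_force: [-0.2, 0.7, -0.3]
grip_width: 0.208
```

Request:
send_rows([
  {"offset": [0, 0, 0.003], "spin": 0, "jaw": 1},
  {"offset": [0, 0, 0.002], "spin": 0, "jaw": 1},
])

```text
time: 8.12
ee_pos: [571.9, 198.8, 98.9]
ee_rot: [0.006, 0.006, 1.0, 0.002]
contact_force: [-0.7, -0.1, -0.3]
grip_width: 0.214
```

Request:
send_rows([
  {"offset": [0, 0, 0.001], "spin": 0, "jaw": 1},
  {"offset": [0, 0, 0.001], "spin": 0, "jaw": 1},
])

```text
time: 8.38
ee_pos: [571.9, 198.8, 96.6]
ee_rot: [0.006, 0.006, 1.0, 0.002]
contact_force: [1.2, 1.2, 1.0]
grip_width: 0.21
```

Request:
send_rows([
  {"offset": [0, 0, 0.001], "spin": 0, "jaw": 1},
  {"offset": [0, 0, 0.001], "spin": 0, "jaw": 1},
])

```text
time: 8.62
ee_pos: [572.1, 198.8, 94.9]
ee_rot: [0.006, 0.006, 1.0, 0.002]
contact_force: [-1.7, -0.9, 4.8]
grip_width: 0.213
```

Contact at about 42 mm depth with 4.8 N, so post C, the longest, is the match. I'll hold briefly, then lift and take the rod back to its stand.

Request:
send_rows([
  {"offset": [0, 0, 0.0005], "spin": 0, "jaw": 1},
  {"offset": [0, 0, 0.0005], "spin": 0, "jaw": 1},
  {"offset": [0, 0, 0.0], "spin": 0, "jaw": 1},
])

```text
time: 9.0
ee_pos: [572.1, 198.8, 94.5]
ee_rot: [0.006, 0.006, 1.0, 0.002]
contact_force: [-3.8, -1.3, 5.9]
grip_width: 0.211
```

Request:
send_rows([
  {"offset": [0, 0, -0.03], "spin": 0, "jaw": 1},
  {"offset": [0, 0, -0.05], "spin": 0, "jaw": 1},
  {"offset": [0, 0, -0.055], "spin": 0, "jaw": 1},
  {"offset": [0.022, -0.049, 0], "spin": 0, "jaw": 1},
  {"offset": [0.022, -0.049, 0], "spin": 0, "jaw": 1},
  {"offset": [0.022, -0.049, 0], "spin": 0, "jaw": 1},
  {"offset": [0.022, -0.045, 0], "spin": 0, "jaw": 1},
  {"offset": [0, 0, 0], "spin": 0, "jaw": 1},
])

```text
time: 10.0
ee_pos: [477.5, 1.9, 231.6]
ee_rot: [0.007, 0.006, 1.0, 0.002]
contact_force: [-0.1, 0.8, 0.5]
grip_width: 0.212
```

Run:
```python
from h import *
go([479.1,-4.5,150],1.566); p,M,s=tool(); print("tip",p+M@[0,0,89],s["contact_force"],M)
```

```text
TCP [477.46   1.88 231.63] jaw yaw 1.559 tilt 0.014 offset [-0.63 -6.75 81.61]
spin -0.007 (other 3.135) j7 1.57
tip [478.65   2.29 142.64] [-0.11  0.78  0.46] [[-1.    0.01  0.01]
 [ 0.01  1.    0.  ]
 [-0.01  0.   -1.  ]]
```

Request:
send_rows([
  {"offset": [-0.001, -0.007, 0.03], "spin": 0, "jaw": 1},
  {"offset": [0, 0, 0.033], "spin": 0, "jaw": 1},
  {"offset": [0, 0, 0], "spin": 0, "jaw": 1},
  {"offset": [0, 0, 0], "spin": 0, "jaw": 1},
])

```text
time: 10.5
ee_pos: [481.0, -3.3, 168.8]
ee_rot: [0.008, 0.005, 1.0, 0.003]
contact_force: [-0.2, 0.0, -0.6]
grip_width: 0.211
```

Run:
```python
from h import *
go([478.4,-4.5,163],1.566); p,M,s=tool(); print("tip",p+M@[0,0,89],s["contact_force"])
c=arm.get_calibration("wrist"); np.save("c4.npy",c["cam_to_world"]); im=arm.read_camera("wrist"); crop(im,190,120,180,135,4.4,"pics/w4.png",1.8)
```

```text
TCP [481.    -3.3  168.85] jaw yaw 1.561 tilt 0.017 offset [ 2.68 -1.26  5.8 ]
spin -0.005 (other 3.136) j7 1.63
tip [482.47  -2.8   79.86] [-0.19  0.02 -0.57]
```

View pics/w4.png

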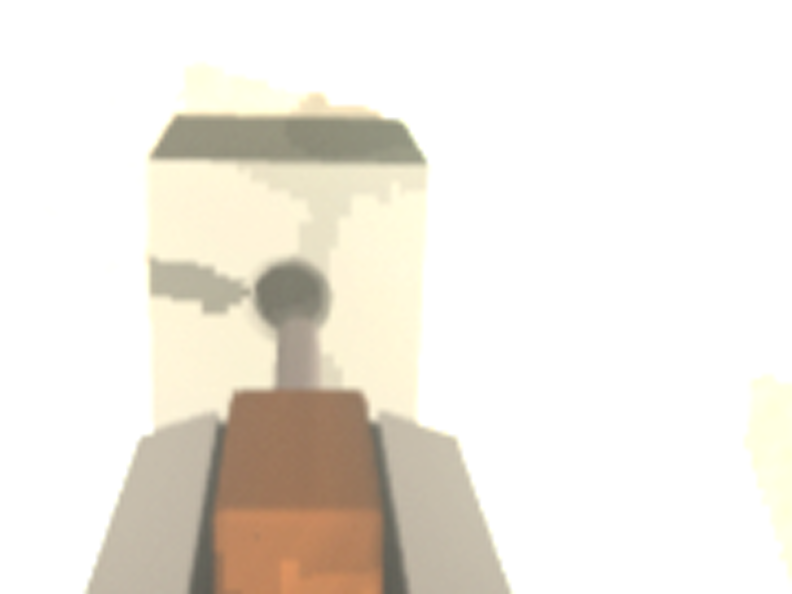

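The stand hole is at crop (291,296) and the rod tip at (298,322).

Run:
```python
from h import *
c=arm.get_calibration("wrist"); f=lambda x,y,z:px2w("wrist",190+x/4.4,120+y/4.4,z,c)
h=f(291,296,66);t=f(298,323,79.9);print("hole",h,"tip",t,h-t,"standwidth",f(424,165,66)-f(150,165,66))
```

```text
hole [477.98  -3.05  66.  ] tip [479.5   -1.74  79.9 ] [ -1.52  -1.3  -13.9 ] standwidth [ 0.63 53.98  0.  ]
```

Request:
send_rows([
  {"offset": [0.002, -0.0015, 0], "spin": 0, "jaw": 1},
  {"offset": [0, 0, 0.008], "spin": 0, "jaw": 1},
  {"offset": [0, 0, 0.0], "spin": 0, "jaw": 1},
  {"offset": [0, 0, 0.0], "spin": 0, "jaw": 1},
])

```text
time: 11.05
ee_pos: [479.8, -4.3, 162.1]
ee_rot: [0.01, 0.005, 1.0, 0.003]
contact_force: [-0.3, -0.6, -1.0]
grip_width: 0.207
```

Request:
send_rows([
  {"offset": [0.001, -0.0005, 0.01], "spin": 0, "jaw": 1},
  {"offset": [0.0005, 0, 0.01], "spin": 0, "jaw": 1},
  {"offset": [0.0005, 0, 0.01], "spin": 0, "jaw": 1},
])

```text
time: 11.42
ee_pos: [478.5, -4.6, 130.4]
ee_rot: [0.01, 0.005, 1.0, 0.003]
contact_force: [0.7, 0.2, -0.1]
grip_width: 0.212
```

Request:
send_rows([
  {"offset": [0.0005, 0, 0.015], "spin": 0, "jaw": 1},
  {"offset": [0.0, 0, 0.011], "spin": 0, "jaw": 1},
  {"offset": [0.0, 0, 0.004], "spin": 0, "jaw": 1},
])

```text
time: 11.8
ee_pos: [478.0, -4.4, 97.2]
ee_rot: [0.009, 0.005, 1.0, 0.003]
contact_force: [-0.5, 0.1, 0.1]
grip_width: 0.213
```

Request:
send_rows([
  {"offset": [0.0, 0, 0.0015], "spin": 0, "jaw": 1},
  {"offset": [0.0, 0, 0.0], "spin": 0, "jaw": 0.3},
  {"offset": [0.0, 0, 0.0], "spin": 0, "jaw": -0.2},
  {"offset": [0.0, 0, 0.0], "spin": 0, "jaw": -0.2},
  {"offset": [0.0, 0, 0.0], "spin": 0, "jaw": -0.2},
  {"offset": [0.0, 0, 0.0], "spin": 0, "jaw": -0.2},
])

```text
time: 12.55
ee_pos: [478.7, -4.4, 96.4]
ee_rot: [0.01, 0.005, 1.0, 0.003]
contact_force: [-0.3, 0.4, -0.1]
grip_width: 0.597
```

Request:
send_rows([
  {"offset": [0, 0, -0.05], "spin": 0, "jaw": -0.2},
  {"offset": [0, 0, -0.05], "spin": 0, "jaw": -0.2},
  {"offset": [0, 0, -0.05], "spin": 0, "jaw": -1},
  {"offset": [0.008, -0.05, 0], "spin": 0, "jaw": -1},
  {"offset": [0.008, -0.05, 0], "spin": 0, "jaw": -1},
  {"offset": [0.008, -0.05, 0], "spin": 0, "jaw": -1},
  {"offset": [0.008, -0.04, 0], "spin": 0, "jaw": -1},
  {"offset": [0, 0, 0], "spin": 0, "jaw": -1},
])

```text
time: 13.55
ee_pos: [440.7, -200.7, 250.6]
ee_rot: [0.011, 0.004, 1.0, 0.003]
contact_force: [-0.0, -0.5, 0.4]
grip_width: 0.998
```

Run:
```python
from h import *
go([450,-203,240],1.41)
c=arm.get_calibration("wrist"); im=arm.read_camera("wrist"); cv2.imwrite("pics/w5raw.png",im[:,:,::-1]); crop(im,0,0,512,384,1.56,"pics/w5.png",1.8)
np.savez("c5.npz",T=c["cam_to_world"],k=[c[q] for q in("fx","fy","cx","cy")])
s=cv2.imread("pics/scene0.png")[:,:,::-1]; crop(s,135,140,160,80,5,"pics/s0c.png",2.2)
a=cv2.imread("pics/s0c.png");b=arm.read_camera("scene"); crop(b,235,140,60,75,2.6,"pics/s1c.png",2.2); b=cv2.imread("pics/s1c.png")
o=np.zeros((600,800,3),'uint8'); o[:a.shape[0],:a.shape[1]]=a; o[400:400+b.shape[0],:b.shape[1]]=b; cv2.imwrite("pics/s.png",o)
```

```text
TCP [ 440.74 -200.67  250.55] jaw yaw 1.563 tilt 0.023 offset [-9.04 -2.32 10.74]
spin 0.153 (other -2.988) j7 2.04
```

View pics/w5.png

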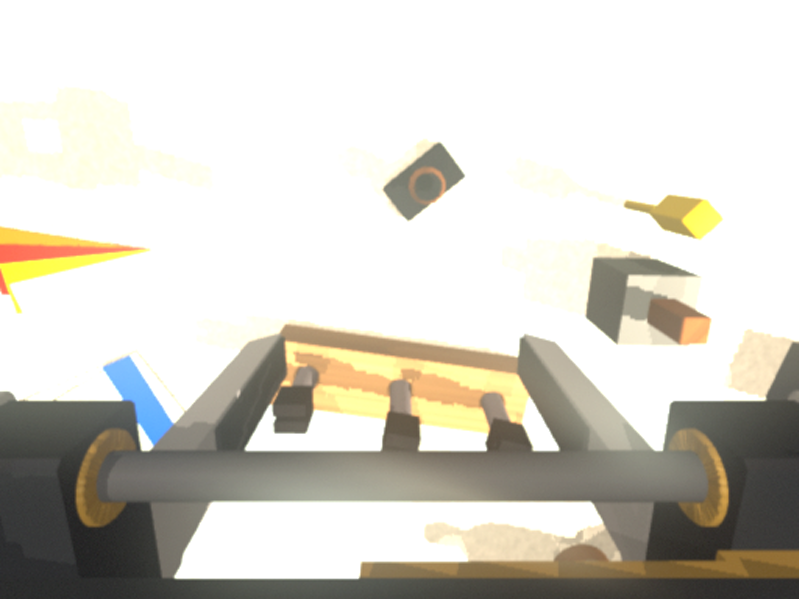

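View pics/s.png

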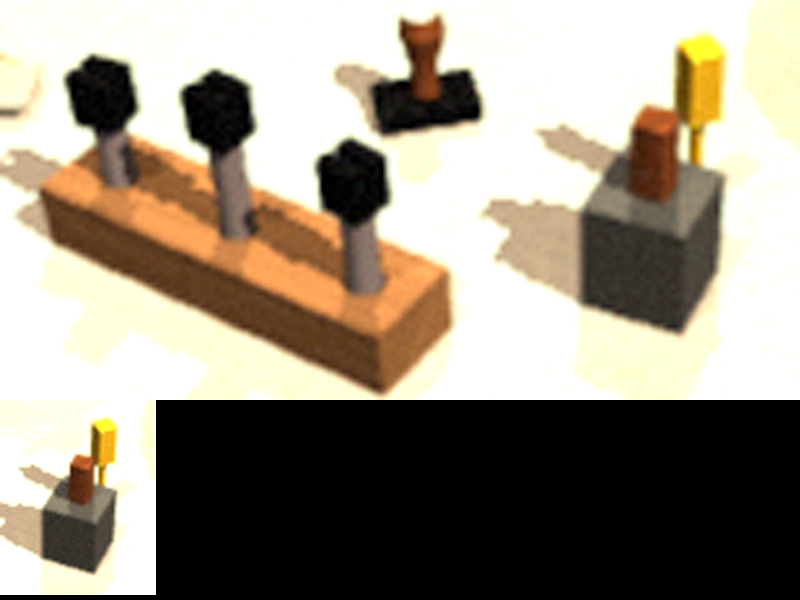

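The rod hangs in its stand as it did at first. Visible shaft lengths in the scene crop are about 57 px (left), 90 px (middle) and 71 px (right), so the middle post is the longest, C. I need a clearer view of its head and how it is turned.

Request:
send_rows([
  {"offset": [0.045, -0.002, -0.01], "spin": 0, "jaw": -1},
  {"offset": [0, 0, 0], "spin": 0.15, "jaw": -1},
])

```text
time: 13.9
ee_pos: [396.0, -197.8, 259.2]
ee_rot: [0.01, 0.076, 0.997, 0.004]
contact_force: [0.2, -0.1, -1.2]
grip_width: 1.002
```

Run:
```python
from h import *
go([554,-203,200],1.41)
c=arm.get_calibration("wrist"); im=arm.read_camera("wrist"); cv2.imwrite("pics/w6raw.png",im[:,:,::-1])
np.save("c6.npy",c["cam_to_world"])
u,v=w2px("wrist",(554,-203,127),c); print(u,v); x,y=int(u)-80,int(v)-60; print(x,y)
crop(im,x,y,160,120,5,"pics/w6.png",4)
```

```text
TCP [ 395.99 -197.82  259.22] jaw yaw 1.418 tilt 0.021 offset [-155.78   18.37   62.42]
spin 0.008 (other -3.134) j7 1.86
272.57496990723934 316.39485185530725
192 256
```

View pics/w6.png

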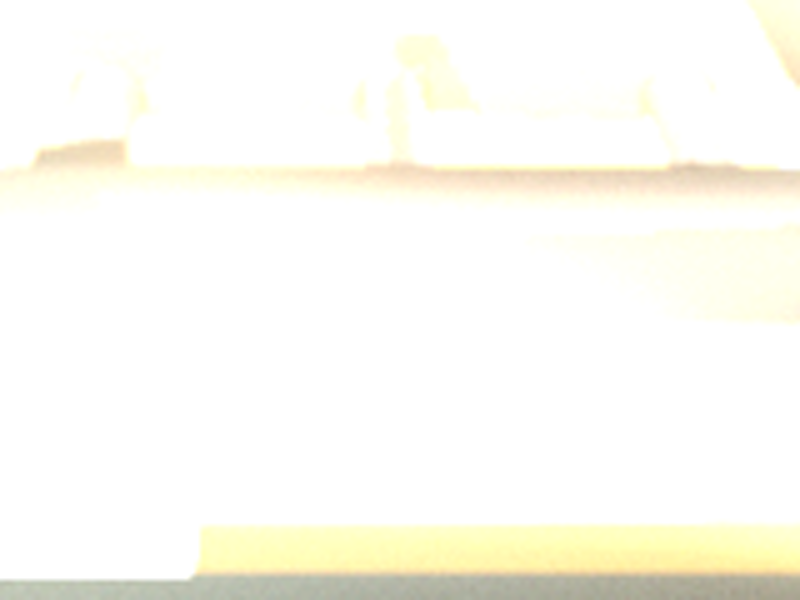

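I moved the wrong way: the camera sits behind the tool, so the tool has to go forward for the head to show. That picture is useless.

Run:
```python
from h import *
go([554,-203,245],1.415)
```

```text
TCP [ 397.19 -197.26  259.04] jaw yaw 1.410 tilt 0.021 offset [-155.39   19.37   17.2 ]
spin -0.005 (other 3.136) j7 1.85
```

Request:
send_rows([
  {"offset": [-0.05, 0.006, 0.005], "spin": 0, "jaw": -1},
  {"offset": [-0.05, 0.006, 0.005], "spin": 0, "jaw": -1},
  {"offset": [-0.05, 0.006, 0.005], "spin": 0, "jaw": -1},
  {"offset": [0, 0, 0], "spin": 0, "jaw": -1},
])

```text
time: 14.45
ee_pos: [555.8, -197.0, 246.2]
ee_rot: [0.011, 0.072, 0.997, 0.005]
contact_force: [-1.3, -0.7, 0.6]
grip_width: 0.999
```

Run:
```python
from h import *
go([554,-203,200],1.41)
c=arm.get_calibration("wrist"); im=arm.read_camera("wrist"); cv2.imwrite("pics/w7raw.png",im[:,:,::-1])
np.save("c7.npy",c["cam_to_world"])
u,v=w2px("wrist",(554,-203,127),c); print(u,v); x,y=int(u)-66,int(v)-50; print(x,y)
crop(im,x,y,133,100,6,"pics/w7.png",3)
```

```text
TCP [ 555.78 -196.97  246.16] jaw yaw 1.427 tilt 0.024 offset [ 1.85 -6.78 46.05]
spin 0.017 (other -3.125) j7 1.93
248.5224921727546 184.33046385088562
182 134
```

View pics/w7.png

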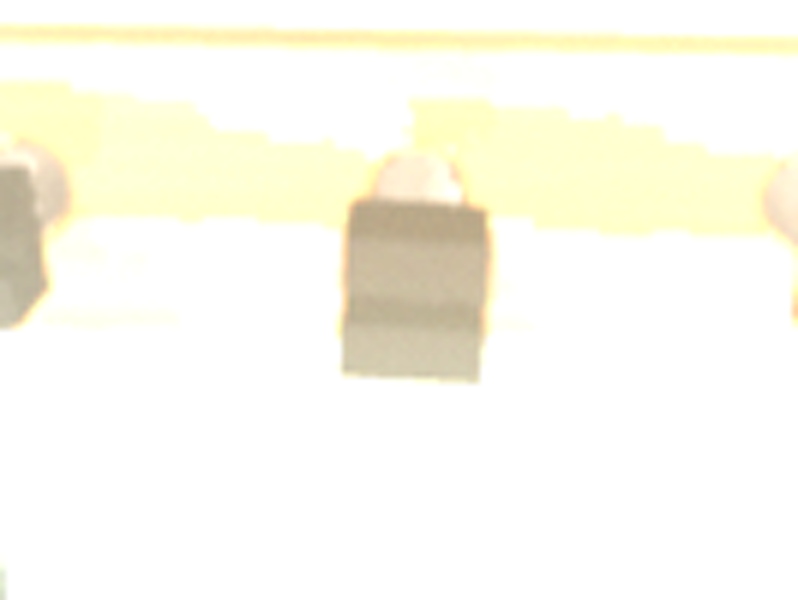

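The head of the middle post shows its slot running across the view, nearly along the jaw axis. The top-face corners are about (347,238), (487,240), (480,382) and (342,376).

Run:
```python
from h import *
c=arm.get_calibration("wrist"); f=lambda x,y,z:px2w("wrist",182+x/6,134+y/6,z,c)
K=[f(*q,127) for q in((347,238),(487,241),(480,382),(342,376))]
e=np.array([K[1]-K[0],K[2]-K[3]]); print(np.mean(K,0),[np.linalg.norm(K[i]-K[i-1]) for i in range(4)],np.arctan2(e[:,1],e[:,0]))
e=f(485,303,127)-f(345,298,127); print(np.arctan2(e[1],e[0]))
m=np.mean(K,0); go([m[0],m[1]-1,140],1.40)
```

```text
[ 554.33 -201.37  127.  ] [np.float64(22.601203082776394), np.float64(21.84777427578203), np.float64(23.139497474848422), np.float64(22.022940620067505)] [1.4  1.38]
1.3845172560989454
TCP [ 554.31 -197.43  246.61] jaw yaw 1.425 tilt 0.024 offset [  1.45  -6.21 106.54]
spin 0.025 (other -3.116) j7 1.93
```

Run:
```python
from h import *
ak=np.array([.155,.988,0])
for n,d,seen in(("y+",80,(353,155)),("mid",0,(219,87)),("y-",-80,(102,72))):
    s=np.array(seen)/5+[135,140]
    print(n,"seen",s,[ (z,np.round(w2px("scene",np.array([554.2,-202.5,z])+d*ak),1)) for z in(107,117,127)])
```

```text
y+ seen [205.6 171. ] [(107, array([204.8, 173.9])), (117, array([204.5, 170.5])), (127, array([204.1, 167.1]))]
mid seen [178.8 157.4] [(107, array([178.3, 163.3])), (117, array([177.7, 159.9])), (127, array([177.1, 156.5]))]
y- seen [155.4 154.4] [(107, array([153.5, 153.4])), (117, array([152.8, 150.1])), (127, array([152. , 146.7]))]
```

Request:
send_rows([
  {"offset": [0.0005, -0.006, 0.03], "spin": 0.03, "jaw": -0.06},
  {"offset": [0.0005, 0, 0.03], "spin": 0, "jaw": -0.06},
  {"offset": [0.0005, 0, 0.01], "spin": 0, "jaw": -0.06},
  {"offset": [0, 0, 0], "spin": 0, "jaw": -0.06},
])

```text
time: 15.0
ee_pos: [552.6, -200.5, 176.4]
ee_rot: [0.011, 0.085, 0.996, 0.006]
contact_force: [-0.6, 0.7, -0.3]
grip_width: 0.61
```

Run:
```python
from h import *
go([554.3,-202.5,115],1.39)
```

```text
TCP [ 552.65 -200.48  176.4 ] jaw yaw 1.401 tilt 0.026 offset [-0.64 -2.58 61.4 ]
spin 0.011 (other -3.130) j7 1.97
```

The scene picture confirms the head heights: middle 127 mm (C), +y side 117 mm (B), -y side 107 mm (A). I'll go down on the middle post.

Request:
send_rows([
  {"offset": [0, -0.003, 0.01], "spin": 0.01, "jaw": -0.06},
  {"offset": [0, 0, 0.015], "spin": 0, "jaw": -0.06},
  {"offset": [0, 0, 0.015], "spin": 0, "jaw": -0.06},
  {"offset": [0, 0, 0.008], "spin": 0, "jaw": -0.06},
])

```text
time: 15.5
ee_pos: [554.2, -203.1, 127.5]
ee_rot: [0.013, 0.09, 0.996, 0.006]
contact_force: [0.6, 0.2, -0.9]
grip_width: 0.53
```

Run:
```python
from h import *
go([554.3,-202.5,115],1.39); print(arm.state()["contact_force"])
```

```text
TCP [ 554.22 -203.12  127.51] jaw yaw 1.391 tilt 0.029 offset [ 0.34  0.44 12.52]
spin 0.001 (other -3.140) j7 2.00
[ 0.59  0.23 -0.86]
```

Request:
send_rows([
  {"offset": [0, 0, 0.009], "spin": 0, "jaw": -0.06},
  {"offset": [0, 0, 0.003], "spin": 0, "jaw": 1},
  {"offset": [0, 0, 0], "spin": 0, "jaw": 1},
  {"offset": [0, 0, 0], "spin": 0, "jaw": 1},
  {"offset": [0, 0, 0], "spin": 0, "jaw": 1},
  {"offset": [0, 0, 0], "spin": 0, "jaw": 1},
  {"offset": [0, 0, 0], "spin": 0, "jaw": 1},
], force=30)

```text
time: 16.38
ee_pos: [554.6, -203.0, 114.7]
ee_rot: [0.013, 0.09, 0.996, 0.006]
contact_force: [-0.1, 0.3, -2.4]
grip_width: 0.255
```

Run:
```python
from h import *
go([554.3,-202.5,115],1.39); p,M,s=tool(); print(s["contact_force"],s["ft_torque"],M,s["grip_width"])
```

```text
TCP [ 554.63 -203.04  114.69] jaw yaw 1.391 tilt 0.029 offset [ 0.42  0.48 -0.31]
spin 0.001 (other -3.140) j7 2.01
[-0.1   0.33 -2.41] [ 0.06 -0.01  0.08] [[-0.98  0.18  0.03]
 [ 0.18  0.98  0.01]
 [-0.02  0.01 -1.  ]] 0.25504185562286474
```

Request:
send_rows([
  {"offset": [0, 0, -0.02], "spin": 0, "jaw": 1},
  {"offset": [-0.0005, 0, -0.03], "spin": 0, "jaw": 1},
  {"offset": [-0.001, 0, -0.05], "spin": 0, "jaw": 1},
  {"offset": [-0.001, 0, -0.03], "spin": 0, "jaw": 1},
])

```text
time: 16.88
ee_pos: [552.5, -205.2, 250.9]
ee_rot: [0.012, 0.09, 0.996, 0.006]
contact_force: [-0.0, -0.1, -2.4]
grip_width: 0.253
```

Run:
```python
from h import *
go([570.5,198.5,240],1.345); p,M,s=tool(); print(s["contact_force"],s["grip_width"])
```

```text
TCP [ 552.53 -205.2   250.93] jaw yaw 1.390 tilt 0.027 offset [ 55.19 400.17  15.31]
spin 0.045 (other -3.096) j7 1.92
[-0.01 -0.07 -2.43] 0.2525642217509089
```

Request:
send_rows([
  {"offset": [0.004, 0.03, 0.001], "spin": 0, "jaw": 1},
  {"offset": [0.008, 0.057, 0.002], "spin": 0, "jaw": 1},
  {"offset": [0.008, 0.057, 0.002], "spin": 0, "jaw": 1},
  {"offset": [0.008, 0.057, 0.002], "spin": 0, "jaw": 1},
  {"offset": [0.008, 0.057, 0.002], "spin": 0, "jaw": 1},
  {"offset": [0.008, 0.057, 0.002], "spin": 0, "jaw": 1},
  {"offset": [0.006, 0.04, 0.001], "spin": 0, "jaw": 1},
  {"offset": [0, 0, 0], "spin": 0.05, "jaw": 1},
])

```text
time: 17.88
ee_pos: [569.2, 161.4, 257.3]
ee_rot: [0.019, 0.118, 0.993, 0.007]
contact_force: [-0.2, -1.5, -1.1]
grip_width: 0.255
```

Run:
```python
from h import *
go([570.5,198.5,180],1.335); p,M,s=tool(); print(s["contact_force"],s["grip_width"],M)
```

```text
TCP [569.18 161.4  257.26] jaw yaw 1.334 tilt 0.040 offset [10.16 34.93 77.62]
spin -0.001 (other 3.141) j7 1.16
[-0.19 -1.47 -1.15] 0.2548833608475192 [[-0.97  0.23  0.04]
 [ 0.23  0.97  0.01]
 [-0.04  0.02 -1.  ]]
```

```bash
cat >> h.py <<'E'
Mg=R.from_quat([.09,.996,.006,.013]).as_matrix()
def foot(): 
    p,M,s=tool(); F=p+M@Mg.T@np.array([-.3,0,-99.7]); ax=M@Mg.T@np.array([0,0,1]); print("foot",F,"axis",ax); return F
E
python3 - <<'E'
from h import *
F=foot(); p,M,s=tool(); d=np.array([570.2,198.4,66])-F; print("move",M.T@d)
E
```

```text
foot [570.01 161.59 157.57] axis [-0.01 -0.    1.  ]
move [11.7  34.11 91.86]
```

Request:
send_rows([
  {"offset": [0.008, 0.034, 0.005], "spin": 0, "jaw": 1},
  {"offset": [0.001, 0, 0.04], "spin": 0, "jaw": 1},
  {"offset": [0.001, 0, 0.03], "spin": 0, "jaw": 1},
  {"offset": [0, 0, 0], "spin": 0, "jaw": 1},
])

```text
time: 18.38
ee_pos: [571.3, 199.0, 187.1]
ee_rot: [0.021, 0.119, 0.993, 0.008]
contact_force: [-0.0, -0.1, -1.5]
grip_width: 0.254
```

Run:
```python
from h import *
F=foot(); p,M,s=tool(); d=np.array([570.2,198.4,66])-F; print("move",M.T@d,s["contact_force"])
```

```text
foot [572.59 199.34  87.39] axis [-0.02 -0.    1.  ]
move [ 2.95 -1.93 21.25] [-0.02 -0.09 -1.51]
```

Request:
send_rows([
  {"offset": [0.003, -0.001, 0.018], "spin": 0, "jaw": 1},
  {"offset": [0, 0, 0.005], "spin": 0, "jaw": 1},
  {"offset": [0, 0, 0], "spin": 0, "jaw": 1},
])

```text
time: 18.75
ee_pos: [570.3, 198.8, 166.1]
ee_rot: [0.023, 0.119, 0.993, 0.009]
contact_force: [-0.5, -0.4, -1.8]
grip_width: 0.255
```

Run:
```python
from h import *
F=foot(); p,M,s=tool(); d=np.array([570.2,198.4,66])-F; print("move",M.T@d,s["contact_force"])
c=arm.get_calibration("wrist"); im=arm.read_camera("wrist"); cv2.imwrite("pics/w8raw.png",im[:,:,::-1])
u,v=w2px("wrist",(570,199,55),c); print(u,v); x,y=int(u)-66,int(v)-50; print(x,y)
crop(im,x,y,133,100,6,"pics/w8.png",1.5)
```

```text
foot [571.9  199.33  66.46] axis [-0.02 -0.    1.  ]
move [ 1.45 -1.31  0.37] [-0.54 -0.35 -1.81]
253.93757242177236 184.69858310967143
187 134
```

View pics/w8.png

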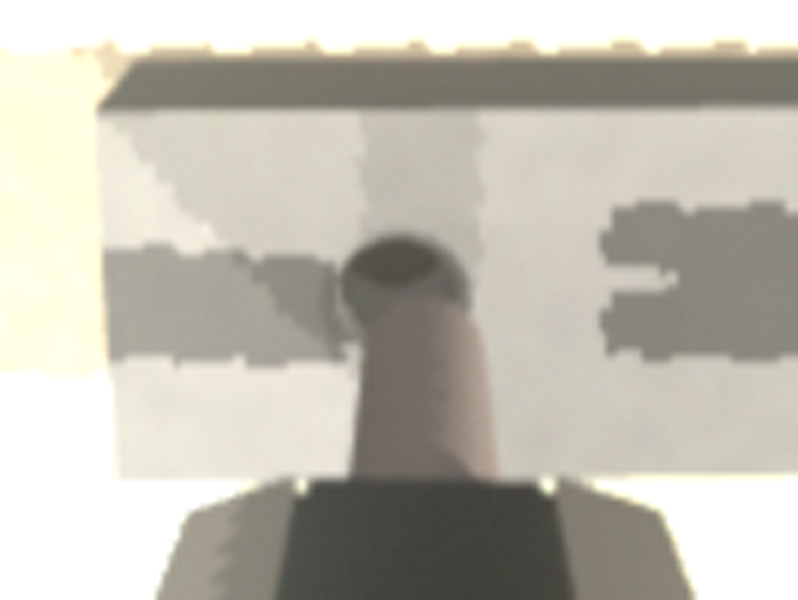

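The post's foot (centre about crop (422,350)) hangs just above the socket mouth (centre about (405,293)), and the holder's edges run parallel to the jaw axis.

Run:
```python
from h import *
c=arm.get_calibration("wrist"); f=lambda x,y,z:px2w("wrist",187+x/6,134+y/6,z,c)
s=f(405,294,50); t=f(422,350,66.4); F=foot()
print("socket",s,"foot seen",t,"diff",s-t,"mouth w",np.linalg.norm(f(468,294,50)-f(342,294,50)),"shaft w",np.linalg.norm(f(480,345,66)-f(365,345,66)))
p,M,_=tool(); print("kin",M.T@(np.array([570.2,198.4,F[2]])-F),"seen",M.T@np.array([*(s-t)[:2],0]))
```

```text
foot [571.91 199.35  66.58] axis [-0.02 -0.    1.  ]
socket [570.05 199.63  50.  ] foot seen [574.28 200.93  66.4 ] diff [ -4.23  -1.3  -16.4 ] mouth w 19.58843069367851 shaft w 16.979909497340167
kin [ 1.43 -1.33 -0.09] seen [ 3.8  -2.26 -0.22]
```

Request:
send_rows([
  {"offset": [0.003, -0.002, 0.005], "spin": 0, "jaw": 1},
  {"offset": [0, 0, 0.006], "spin": 0, "jaw": 1},
  {"offset": [0, 0, 0], "spin": 0, "jaw": 1},
])

```text
time: 19.18
ee_pos: [567.5, 197.7, 155.0]
ee_rot: [0.023, 0.119, 0.993, 0.009]
contact_force: [0.4, 0.4, -1.7]
grip_width: 0.254
```

Run:
```python
from h import *
F=foot(); p,M,s=tool(); print(p,M.T@(np.array([570.2,198.4,50])-F),s["contact_force"])
c=arm.get_calibration("wrist"); im=arm.read_camera("wrist"); cv2.imwrite("pics/w9raw.png",im[:,:,::-1])
g=im.astype(int).sum(2)
u,v=map(int,w2px("wrist",(570,199,50),c)); print(u,v)
for r in range(v-16,v+16,2): print(r,' '.join("%3d"%q for q in g[r,u-18:u+20:1]))
```

```text
foot [569.19 198.26  55.34] axis [-0.02 -0.01  1.  ]
[567.45 197.73 155.02] [-0.72  0.25  5.38] [ 0.43  0.39 -1.71]
255 189
173 416 418 416 416 416 416 415 415 413 413 404 380 376 373 374 373 372 373 374 375 374 374 375 374 373 375 374 376 377 378 385 403 416 417 418 417 418 416
175 415 416 417 417 418 415 415 413 411 404 388 375 375 377 375 377 375 374 374 372 374 372 375 371 368 370 370 372 373 384 407 413 416 416 415 417 417 416
177 412 416 414 416 413 414 413 411 405 389 373 371 372 371 368 365 356 352 348 351 354 358 363 363 363 363 363 364 368 377 401 409 410 407 407 410 409 410
179 402 391 356 348 348 349 364 400 405 396 362 350 343 324 275 261 252 246 238 238 244 262 283 298 309 335 356 363 362 365 375 401 404 404 402 403 404 407
181 285 284 279 279 278 277 279 297 330 308 239 203 184 173 163 163 160 161 160 159 160 165 167 183 211 243 279 326 359 372 390 402 404 403 402 403 403 405
183 278 276 276 277 275 275 265 251 234 207 176 164 161 159 156 163 166 174 179 187 195 194 185 182 185 202 220 247 297 365 400 403 404 403 404 401 402 401
185 277 276 276 277 275 264 248 237 214 
[... 819 characters left out ...]
 217 220 219 226 238 248 260 273 289 305 318 341 377 397 400 400 400 399 402
197 320 319 318 315 322 315 281 263 249 234 212 210 211 213 213 216 213 217 217 214 219 221 231 237 248 260 270 286 301 317 334 369 397 400 400 397 400 401
199 400 401 412 446 449 445 426 402 377 294 218 210 209 211 213 213 214 217 216 216 215 220 231 237 250 258 272 286 300 316 330 359 397 401 400 400 398 398
201 454 454 454 455 455 456 452 435 410 313 222 210 210 210 212 215 214 212 216 217 221 223 225 235 249 257 271 283 299 315 324 348 388 399 399 397 394 396
203 455 454 455 454 454 453 453 450 419 291 216 207 210 210 211 211 210 212 214 216 220 223 228 229 236 257 270 281 296 310 322 343 378 395 395 395 393 395
```

Run:
```python
from h import *
c=arm.get_calibration("wrist"); p,M,_=tool()
f=lambda u,v,z:px2w("wrist",u,v,z,c)
s=f(254.4,189,50)
for rad in(8,9):
    t=f(256.2,183.4,55.3); t=t-M@np.array([rad,0,0]); d=s-t; d[2]=0; print(s,t,"move tool",M.T@d)
```

```text
[569.75 197.74  50.  ] [571.25 198.93  55.65] move tool [ 1.17 -1.51 -0.09]
[569.75 197.74  50.  ] [572.22 198.69  55.69] move tool [ 2.17 -1.51 -0.13]
```

Request:
send_rows([
  {"offset": [0.001, -0.001, 0.002], "spin": 0, "jaw": 1},
  {"offset": [0, 0, 0.002], "spin": 0, "jaw": 1},
])

```text
time: 19.48
ee_pos: [566.7, 197.0, 151.2]
ee_rot: [0.023, 0.119, 0.993, 0.01]
contact_force: [0.6, 0.7, -1.0]
grip_width: 0.255
```

Request:
send_rows([
  {"offset": [0, 0, 0.0015], "spin": 0, "jaw": 1},
  {"offset": [0, 0, 0.001], "spin": 0, "jaw": 1},
])

```text
time: 19.73
ee_pos: [566.8, 197.1, 148.5]
ee_rot: [0.023, 0.119, 0.993, 0.01]
contact_force: [-0.4, 1.3, -1.0]
grip_width: 0.253
```

Request:
send_rows([
  {"offset": [0, 0, 0.0015], "spin": 0, "jaw": 1},
  {"offset": [0, 0, 0.001], "spin": 0, "jaw": 1},
])

```text
time: 19.98
ee_pos: [567.1, 196.8, 146.0]
ee_rot: [0.023, 0.119, 0.993, 0.009]
contact_force: [0.2, -2.7, -0.3]
grip_width: 0.254
```

Request:
send_rows([
  {"offset": [0, 0, 0.0015], "spin": 0, "jaw": 1},
  {"offset": [0, 0, 0.001], "spin": 0, "jaw": 1},
])

```text
time: 20.23
ee_pos: [567.2, 196.5, 143.3]
ee_rot: [0.023, 0.119, 0.993, 0.009]
contact_force: [-0.7, -1.5, -0.1]
grip_width: 0.256
```

Request:
send_rows([
  {"offset": [0.0002, -0.0005, 0.002], "spin": 0, "jaw": 1},
  {"offset": [0.0001, 0, 0.002], "spin": 0, "jaw": 1},
])

```text
time: 20.48
ee_pos: [566.9, 196.4, 139.0]
ee_rot: [0.023, 0.119, 0.993, 0.009]
contact_force: [-0.9, -0.4, -0.6]
grip_width: 0.256
```

Request:
send_rows([
  {"offset": [0.0002, 0, 0.002], "spin": 0, "jaw": 1},
  {"offset": [0.0002, 0, 0.002], "spin": 0, "jaw": 1},
])

```text
time: 20.72
ee_pos: [566.8, 196.5, 134.7]
ee_rot: [0.023, 0.119, 0.993, 0.009]
contact_force: [1.1, -2.2, -1.1]
grip_width: 0.252
```

Request:
send_rows([
  {"offset": [0.0001, -0.0003, 0.0025], "spin": 0, "jaw": 1},
  {"offset": [0.0001, 0, 0.0025], "spin": 0, "jaw": 1},
  {"offset": [0.0001, 0, 0.0025], "spin": 0, "jaw": 1},
])

```text
time: 21.1
ee_pos: [566.8, 196.4, 126.6]
ee_rot: [0.023, 0.119, 0.993, 0.009]
contact_force: [0.2, 0.4, -0.2]
grip_width: 0.25
```

Request:
send_rows([
  {"offset": [0.0001, 0, 0.0025], "spin": 0, "jaw": 1},
  {"offset": [0.0001, 0, 0.0025], "spin": 0, "jaw": 1},
  {"offset": [0.0001, 0, 0.0015], "spin": 0, "jaw": 1},
])

```text
time: 21.48
ee_pos: [566.8, 196.4, 119.5]
ee_rot: [0.023, 0.119, 0.993, 0.009]
contact_force: [-0.8, -2.0, -0.0]
grip_width: 0.256
```

Smooth so far; home should come at a TCP height of about 107.7 mm.

Request:
send_rows([
  {"offset": [0.0001, 0, 0.0025], "spin": 0, "jaw": 1},
  {"offset": [0.0001, 0, 0.0025], "spin": 0, "jaw": 1},
  {"offset": [0.0001, 0, 0.0015], "spin": 0, "jaw": 1},
])

```text
time: 21.85
ee_pos: [566.8, 196.5, 112.6]
ee_rot: [0.023, 0.119, 0.993, 0.009]
contact_force: [-0.3, -1.2, -1.0]
grip_width: 0.254
```

Request:
send_rows([
  {"offset": [0, 0, 0.001], "spin": 0, "jaw": 1},
  {"offset": [0, 0, 0.001], "spin": 0, "jaw": 1},
])

```text
time: 22.1
ee_pos: [567.0, 196.5, 110.5]
ee_rot: [0.023, 0.119, 0.993, 0.009]
contact_force: [0.4, -2.1, -0.3]
grip_width: 0.253
```

Request:
send_rows([
  {"offset": [0, 0, 0.001], "spin": 0, "jaw": 1},
  {"offset": [0, 0, 0.001], "spin": 0, "jaw": 1},
])

```text
time: 22.35
ee_pos: [567.1, 196.5, 108.4]
ee_rot: [0.023, 0.119, 0.993, 0.009]
contact_force: [-0.7, -1.6, 0.3]
grip_width: 0.257
```

Request:
send_rows([
  {"offset": [0, 0, 0.001], "spin": 0, "jaw": 1},
  {"offset": [0, 0, 0.0005], "spin": 0, "jaw": 1},
])

```text
time: 22.6
ee_pos: [567.1, 196.5, 106.8]
ee_rot: [0.023, 0.119, 0.993, 0.009]
contact_force: [-1.2, -2.8, 1.2]
grip_width: 0.257
```

Request:
send_rows([
  {"offset": [0, 0, 0.0005], "spin": 0, "jaw": 1},
  {"offset": [0, 0, 0.0005], "spin": 0, "jaw": 1},
])

```text
time: 22.85
ee_pos: [567.3, 196.5, 106.0]
ee_rot: [0.023, 0.119, 0.993, 0.009]
contact_force: [-1.9, -1.3, 3.3]
grip_width: 0.254
```

The post is pressing on the cushion with about 5 N, so it is home. I'll release it and rise.

Request:
send_rows([
  {"offset": [0, 0, 0], "spin": 0, "jaw": 0.4},
  {"offset": [0, 0, 0], "spin": 0, "jaw": 0.1},
  {"offset": [0, 0, 0], "spin": 0, "jaw": 0},
  {"offset": [0, 0, 0], "spin": 0, "jaw": 0},
])

```text
time: 23.35
ee_pos: [567.4, 197.3, 106.0]
ee_rot: [0.024, 0.119, 0.993, 0.01]
contact_force: [-0.1, -0.2, 0.2]
grip_width: 0.497
```

Request:
send_rows([
  {"offset": [0, 0, -0.01], "spin": 0, "jaw": 0},
  {"offset": [-0.0005, 0, -0.03], "spin": 0, "jaw": 0},
  {"offset": [-0.001, 0, -0.04], "spin": 0, "jaw": 0},
  {"offset": [0, 0, -0.05], "spin": 0, "jaw": 0},
  {"offset": [0.05, -0.02, 0], "spin": 0, "jaw": 0},
  {"offset": [0.05, -0.02, 0], "spin": 0, "jaw": 0},
  {"offset": [0, 0, 0], "spin": 0, "jaw": 0},
])

```text
time: 24.22
ee_pos: [453.6, 179.0, 238.4]
ee_rot: [0.025, 0.12, 0.992, 0.011]
contact_force: [0.2, 0.5, 0.3]
grip_width: 0.498
```

Run:
```python
from h import *
p,M,s=tool(); print(p,s["contact_force"],s["grip_width"])
a=arm.read_camera("scene"); t=arm.read_camera("top")
crop(a,300,200,120,90,3.3,"pics/a.png",2.2); crop(t,110,165,140,65,2.85,"pics/b.png",2.2); crop(a,135,140,160,90,2.4,"pics/c.png",2.2)
o=np.zeros((600,800,3),'uint8')
for n,y,x in(("a",0,0),("b",300,0),("c",300,410)):
    q=cv2.imread(f"pics/{n}.png"); o[y:y+q.shape[0],x:x+q.shape[1]]=q
cv2.imwrite("pics/fin.png",o)
# dark head pixels in the scene: fixed and new head blobs
k=(a.max(2)<25).astype('uint8'); k[:, :290]=0; k[:200]=0;k[300:]=0
n,l,st,ce=cv2.connectedComponentsWithStats(k)
print([(st[i].tolist(),ce[i]) for i in range(1,n) if st[i,4]>40])
print("expect",[(w2px("scene",q)) for q in((570,198.4,105),(570,198.4,120),(595.9,305.3,105),(595.9,305.3,120))])
```

```text
[453.56 179.04 238.4 ] [0.21 0.49 0.31] 0.49835081202584836
[([333, 203, 16, 19, 208], array([340.22, 212.05])), ([383, 225, 18, 20, 233], array([391.29, 234.69])), ([311, 231, 13, 16, 64], array([316.97, 237.72])), ([326, 239, 53, 36, 451], array([351.86, 256.24])), ([388, 268, 11, 18, 45], array([393.82, 274.76])), ([379, 271, 15, 13, 52], array([386.52, 277.46]))]
expect [(np.float64(340.63768333532784), np.float64(211.73087459995634)), (np.float64(341.85835587896617), np.float64(206.56146302488673)), (np.float64(391.9300415386516), np.float64(234.66600116139747)), (np.float64(393.9871235964099), np.float64(229.48114763428532))]
```

The viewer is used up, but the numbers agree: the new head's blob centre is (340.2,212.1) against (340.6,211.7) expected, and the fixed head shows a similar offset. I'll check numerically that the rod, the other posts and the bystanders haven't changed.

Run:
```python
from h import *
a=arm.read_camera("scene").astype(int); b=cv2.imread("pics/scene0.png")[:,:,::-1].astype(int)
k=(np.abs(a-b).max(2)>25).astype('uint8'); k[:130]=0
n,l,st,ce=cv2.connectedComponentsWithStats(k)
print([(st[i].tolist()) for i in range(1,n) if st[i,4]>15])
```

```text
[[165, 130, 97, 48, 1572], [323, 130, 126, 44, 1373], [271, 147, 9, 19, 114], [159, 153, 28, 35, 491], [352, 156, 5, 9, 33], [317, 202, 33, 28, 415], [287, 218, 15, 11, 85], [421, 283, 7, 5, 16], [415, 293, 17, 23, 70], [435, 299, 7, 8, 17], [402, 309, 14, 17, 66], [419, 310, 5, 14, 31], [432, 316, 8, 9, 20], [424, 322, 12, 9, 32], [506, 325, 6, 22, 42], [436, 327, 6, 11, 25], [406, 337, 4, 11, 16], [415, 337, 9, 7, 20], [499, 345, 13, 12, 55]]
```

The one odd change is at the yellow look-alike; I'll check whether it's shading or movement.

Run:
```python
from h import *
a=arm.read_camera("scene"); b=cv2.imread("pics/scene0.png")[:,:,::-1]
for n,i in(("now",a),("then",b)):
    h=cv2.cvtColor(np.ascontiguousarray(i),cv2.COLOR_RGB2HSV)[135:190,255:295]
    y=np.argwhere((h[:,:,0]>22)&(h[:,:,0]<33)&(h[:,:,1]>200)&(h[:,:,2]>40)); r=np.argwhere((h[:,:,0]<14)&(h[:,:,1]>150)&(h[:,:,2]>30))
    print(n,"yellow",len(y),y.mean(0) if len(y) else 0,"rod",len(r),r.mean(0),i[155,272:280].tolist()[::3])
```

```text
now yellow 0 0 rod 148 [35.11 10.94] [[51, 37, 6], [52, 37, 2], [55, 39, 4]]
then yellow 28 [15.89 19.57] rod 147 [35.46 10.39] [[49, 36, 2], [108, 79, 10], [112, 81, 15]]
```

It's only in the arm's shadow: same place, same hue, darker. The rod's centre has moved by about half a pixel at most. Handing in.

```bash
python3 -c "
from workcell import arm
print(arm.job_done())"
```

```text
the job is handed in; nothing more can be done
None
```

The job is done and handed in at about 24 s of the 72 s allowed. No verdict was reported.

**What I did:** I felt the socket with the rod and touched the cushion at about 42 mm, with 5–6 N. The rod went back into its stand. I took the longest post (C), the middle one in the rack. It went into the socket with small side forces, about 3 N at most. I pressed it home with about 5 N on the cushion, let it go and moved the arm clear.

**Last checks:**
- **Head position:** in the scene picture the new head is within 0.5 px of where it should be, about 1 mm, and level with the fixed head. The slot's line is taken from the jaws, which I had aligned with the holder; I did not measure it after letting go.
- **Rod and the rest:** the rod is back within about half a pixel of its starting place. I saw no change at the other two posts or the bystanders beyond what looks like arm shadow. The yellow look-alike looked changed only because it was in shadow.

**What failed or disagreed:**
- The last picture could not be viewed because the 12-picture limit was reached, so the final check rests on numbers alone.
- One earlier picture was wasted by moving the arm the wrong way.
- Just before insertion, the wrist camera and the computed tool pose disagreed by about 2 mm on where the post's foot was. I aimed between them and the chamfer guided the post in.

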